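Proving rotor from its fitted case to the V supports

TASK

Draw the brass proving rotor by its protruding end out of the tight sloping socket in its open case: ease it out along the slope of the socket without wrenching it (small wiggles help). Then lay it by its two steel journals in the two V supports of the green balancing stand, brass body midway between the supports, either way round, setting it down rather than dropping it, and let go. Leave the other things on the bench where they lie.

Things in the scene. Friction and masses are not known exactly. Their poses are not given: they have to be found in the camera images.
- rotor_centre (a point): centre of the loose proving rotor, a round shaft 170 mm long, 0.26 to 0.4 kg: a brass cylinder 28 mm in diameter, 100 mm long, with rings of dark holes, and at each end a steel journal 14 mm in diameter, 35 mm long; ends alike. Its y axis runs along the shaft and points out of the socket at the start, when 100 mm protrude: 65 mm of brass, then a journal
- case: open grey hard case, 190 (x) x 230 (y) x 60 mm high, origin at the centre of its underside, does not move. Its lid stands open on the +x side, leaning back, top 240 mm above the bench. Grey foam bed 54 mm above the bench; small tools lie in its +x half, the rotor's black socket rises from its -x half
- socket_mouth (a point): centre of the socket's mouth, 73 mm above the bench, axes parallel to the case's. Black rubber sleeve, outside diameter 46 mm, 71 mm deep; its axis rises outward along the case's +y at 35 degrees above level. Over the first 35 mm its sprung tongue needs 14 to 23 N of straight pull along the axis, less while twisting; free after 70 mm. It gives 4 mm sideways, 2 mm up, none down
- stand: balancing stand that does not move: green base plate 92 (x) x 196 (y) mm, top 17 mm above the bench; origin at the centre of its underside. Posts at y = +67 and -67 mm, 12 mm thick, carry steel Vs open upward, 38 mm wide at their tops, which are 92 mm above the bench; 122 mm clear between the posts (a small level on the plate reaches 21 mm)
- v_seat (a point): where the rotor's centre lies when both journals rest in the Vs and the brass is centred between the posts: over the stand's middle, 82 mm above the bench; its y axis (the stand's) is the line of the seated shaft, level
- caliper: a digital caliper, 170 mm long, lying on the bench left of the card stack; origin at its middle, on the bench; a bystander
- marker: a black felt marker, 124 mm long, lying near the back edge of the bench right of the case; origin at its middle, on the bench; a bystander
- eraser: a green-sleeved eraser, 42 x 21 mm, lying right of the case; origin at its middle, on the bench; a bystander
- tweezers: steel tweezers, 116 mm long, lying on the bench far right, behind the stand; origin at their middle, on the bench; a bystander

How it is judged:
By the outcome, as a careful person would: the job done as asked, in the order asked, and still so for the second after the job is handed in, with the robot touching nothing.
It also fails if it takes over 48 s, if anything falls off the work surface, if the arm or the gripper's body presses on something with over 40 N, if the wrist force passes 120 N, or if a joint passes its speed limit or range.

ROBOT

A 6-joint arm with a two-finger parallel gripper is mounted at the origin on a cart in front of the work surface, level with it; the furniture and walls round the work are solid. World frame = base frame: x ahead of the robot, y to its left, z up, the work surface at z = 0. Lengths are in mm, angles in degrees, forces in N, time in s.
With the tool pointing down it reaches from about 300 to 850 mm from the base axis. Payload 4.2 kg.
Tool frame: the origin (TCP) lies midway between the tips of the shut fingers; the grasp point (between the pads) lies 19 mm behind it; z points along the fingers, y is the direction in which the jaws open and shut (so a half turn about z gives the same grasp; the last joint's range is limited). The gripper opens to 91 mm and grips with 3 to 60 N. Pads are 32 mm wide; open, the fingers measure 118 mm over their backs; the gripper's body (76 mm by 178 mm) begins 60 mm behind the grasp point.
Start: joints at [73.109, 18.312, 89.639, -0, 72.044, -1.146], TCP at [156.031, 553.442, 213.976] pointing down, gripper open.
Joint ranges: [-177.97, 177.97], [-48.28, 115.42], [12.27, 149.76], [-77.06, 257.06], [2.81, 150.46], [-146.56, 146.56]. Speed limits (degrees/s): [147.25, 147.25, 180, 180, 180, 180].

INTERFACE

Orientations are given as [roll, pitch, yaw] about the fixed x, y, z axes, in that order (R = Rz(yaw) Ry(pitch) Rx(roll)).
In Python, from workcell import * gives the robot as it stands.
- The arm moves only by the tool arm_command, never from a script. Its argument "deltas" is text: rows parted by semicolons, each of 7 numbers parted by spaces: the shift along the tool's x, y, z in mm, then the turn, a rotation vector about the tool's x, y, z in degrees, then the finger opening in mm, from 0 to 91.2. In form: x y z wx wy wz hand; .... A call has 1 to 5 rows; each row shifts and turns the commanded pose from where the row before left it, along the tool's axes as they then stand; what a row does not reach is not made up. A row lasts 1/8 s, in which the tool goes at most 62.5 mm and 10.7 degrees, less where a joint would pass 70% of its speed; a pose out of reach is approached as far as the arm can. A call is refused whole if a number of a shift passes 62.5 or a number of a turn 10.7, either way. A call with a gripper value outside its range is refused whole. The fingers move at their own pace and stop on an object; "force" is the grip in N (left out, the last holds). Time passes only in rows, so rows that do not move let the fingers close. It gives the time, the measured TCP pose, the force and the opening at its end, in the units of the state.
- state(): the state, without advancing time (a new reading comes with each control period).
- grab_frame(name): name is "scene" or "top" or "wrist"; returns the picture (384x512x3 uint8, red, green, blue); there is no depth.
- camera_model(name): a dict with "fx", "fy", "cx", "cy" (pixels), "rvec" (rotation vector, rad) and "tvec" (3), from world to camera coordinates, as OpenCV has them; the wrist camera has in their place "mount" (4x4, takes a point from camera to tool coordinates, whose origin is the TCP and whose axes are the flange's). Camera axes: x right, y down, z forward; pixel columns grow to the right and rows downward; lengths in mm; the calibration is good to about 2 mm. A picture is of the moment at which its call begins: read the wrist's pose just before it. camera_model takes no time and is no camera call.
- job_done(): hands the job in, once; it reports no verdict.
The state is a dict: "time_s": time; "qpos": joint angles; "qvel": joint speeds; "effort": joint torques, N m; "ee_pos": TCP position; "ee_rot": TCP orientation; "force": force on the tool from outside, world axes, zero at the start; "torque": the same for the moment, N m; "gripper_width": finger opening in mm.
Only numpy, scipy, OpenCV 4.12 (cv2) and the standard library are available. Lean on these libraries where they do the work, as an engineer would, in place of code of your own. Each camera call takes 0.05 s, during which the arm holds its last target. There are 200 camera calls.

## Working session

There is one attempt and no reset: what is moved stays moved. The work goes in short steps, Python scripts to look and compute and a tool call to move; the robot and the scene stay as the last step left them, time stands still between calls to the robot, and variables do not carry over. Pictures are saved under pics/ and viewed, about 8 in all and at most 12, crops included, and the job is handed in when it is done.

Besides the shell and the picture viewer there is one more tool, called as name(argument=value, ...), one argument or row to a line, values as JSON. arm_command: Moves the arm, as the interface text tells. Its arguments: {"type":"object","properties":{"deltas":{"type":"string"},"force":{"type":"number"}},"required":["deltas"]}

```bash
mkdir -p pics; ls; cat > h.py <<'E'
from workcell import *
import numpy as np, cv2
from scipy.spatial.transform import Rotation as Ro
def save(img,n): cv2.imwrite(f'pics/{n}.png',img[:,:,::-1])
def cam(name,st=None):
    m=camera_model(name)
    K=np.array([[m['fx'],0,m['cx']],[0,m['fy'],m['cy']],[0,0,1.]])
    if 'mount' in m:
        T=np.eye(4);T[:3,:3]=Ro.from_euler('xyz',st['ee_rot'],degrees=True).as_matrix();T[:3,3]=st['ee_pos']
        W=T@np.array(m['mount']);return K,W[:3,:3],W[:3,3]
    R=cv2.Rodrigues(np.array(m['rvec'],float))[0];return K,R.T,-R.T@np.array(m['tvec'],float)
def ray(c,uv):
    K,R,o=c;d=R@np.linalg.inv(K)@np.array([uv[0],uv[1],1.]);return o,d/np.linalg.norm(d)
def onz(c,uv,z):
    o,d=ray(c,uv);return o+d*(z-o[2])/d[2]
def tri(cs,uvs):
    A=np.zeros((3,3));b=np.zeros(3);L=[]
    for c,uv in zip(cs,uvs):
        o,d=ray(c,uv);P=np.eye(3)-np.outer(d,d);A+=P;b+=P@o;L.append((o,P))
    p=np.linalg.solve(A,b);return p,[round(float(np.linalg.norm(P@(p-o))),1) for o,P in L]
def proj(c,p):
    K,R,o=c;q=K@(R.T@(np.array(p,float)-o));return q[:2]/q[2]
E
python3 - <<'E'
from h import *
s=state();print(s['ee_rot'],s['force'])
a=grab_frame('scene');b=grab_frame('top');w=grab_frame('wrist')
np.savez('f0.npz',a=a,b=b,w=w)
save(cv2.resize(a,(800,600)),'scene0');save(cv2.resize(b,(800,600)),'top0')
for n in('scene','top'):print(n,cam(n)[2],cam(n)[1][:,2])
E
```

```text
pics
[-1.79896617e+02 -9.91468127e-04  1.64255925e+02] [0.26677316 0.22447846 0.31420879]
scene [-117.93952037 -598.82496209  756.44831121] [ 0.60973623  0.51766878 -0.60020061]
top [ 405.52511186  -14.59795307 1328.84420784] [ 0.10701845  0.00367307 -0.99425025]
```

View pics/scene0.png

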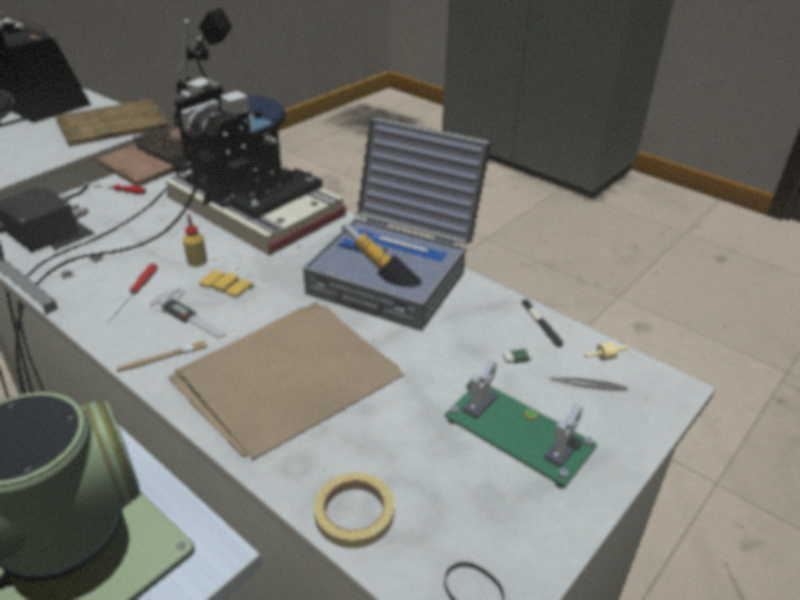

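View pics/top0.png

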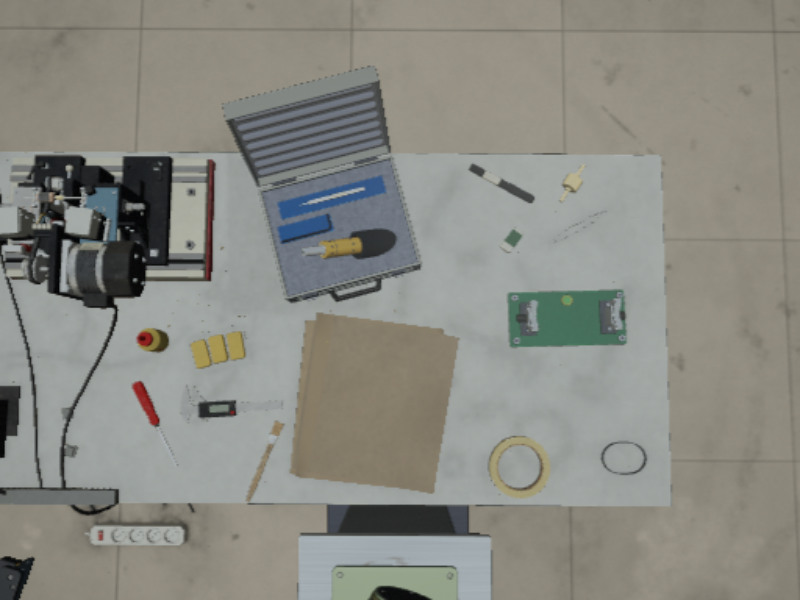

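Scene (blurred): rotor points up-left out of the black socket at about (375,250), and the stand is at (520,435). Top: brass at (340,246), journal tip at (303,250), stand at (567,319) with Vs at (527,317) and (612,315). I'll measure these next.

```bash
cat > m.py <<'E'
from h import *
d=np.load('f0.npz');C={'a':cam('scene'),'b':cam('top')}
box={'a':(215,135,280,190),'b':(185,140,265,175)}
out=[]
def comp(m):
    n,l,s,c=cv2.connectedComponentsWithStats(m.astype(np.uint8));i=1+np.argmax(s[1:,4]);return l==i,c[i],s[i]
for k in 'ab':
    im=d[k];x0,y0,x1,y1=box[k];h=cv2.cvtColor(im,cv2.COLOR_RGB2HSV)
    sub=h[y0:y1,x0:x1].astype(int)
    m=(sub[...,0]>12)&(sub[...,0]<30)&(sub[...,1]>110)&(sub[...,2]>50)
    mm,c,s=comp(cv2.morphologyEx(m.astype(np.uint8),cv2.MORPH_CLOSE,np.ones((5,5))))
    ys,xs=np.nonzero(mm);P=np.c_[xs+x0,ys+y0].astype(float);mu=P.mean(0);v=np.linalg.svd(P-mu,full_matrices=False)[2][0]
    t=(P-mu)@v;print(k,'brass centroid',mu.round(1),'dir',v.round(3),'t',np.percentile(t,[1,99]).round(1),s)
    crop=cv2.resize(im[y0-10:y1+10,x0-10:x1+10],None,fx=6 if k=='b' else 6,fy=6,interpolation=cv2.INTER_CUBIC);out.append(cv2.resize(crop,(600,300) if k=='b' else (480,420)))
    # green plate
    g=(h[...,0]>60)&(h[...,0]<90)&(h[...,1]>90)&(h[...,2]>40)
    g=cv2.morphologyEx(g.astype(np.uint8),cv2.MORPH_CLOSE,np.ones((7,7)))
    gm,gc,gs=comp(g);cn=max(cv2.findContours(gm.astype(np.uint8),0,2)[0],key=cv2.contourArea);r=cv2.minAreaRect(cn);print('plate',gc.round(1),r,gs)
    if k=='b':
        bp=[onz(C[k],p,17)[:2] for p in cv2.boxPoints(r)];print(np.round(bp,1))
a=d['b'];z=cv2.resize(a[180:228,318:410],None,fx=6,fy=6,interpolation=cv2.INTER_CUBIC)
cv=np.zeros((600,800,3),np.uint8)
cv[:288,:552]=z;o=d['b'][135:180,185:275];cv[295:565,:540]=cv2.resize(o,None,fx=6,fy=6,interpolation=cv2.INTER_CUBIC)
save(cv,'crop1')
E
python3 m.py
```

```text
a brass centroid [238.6 160.7] dir [0.741 0.672] t [-11.6  11.1] [ 13  16  22  20 175]
plate [332.8 278.3] ((332.4060974121094, 275.3147277832031), (90.36247253417969, 30.524417877197266), 30.65066909790039) [ 286  252   93   57 1772]
b brass centroid [218.6 157.7] dir [-0.99   0.139] t [-11.9  12.3] [ 20  12  27  13 242]
plate [361.7 205.9] ((362.7309265136719, 204.00689697265625), (32.809730529785156, 72.15577697753906), 88.53119659423828) [ 327  188   73   34 1582]
[[ 550.6 -193.1]
 [ 556.8 -383.5]
 [ 470.3 -383.7]
 [ 464.1 -194.7]]
```

View pics/crop1.png

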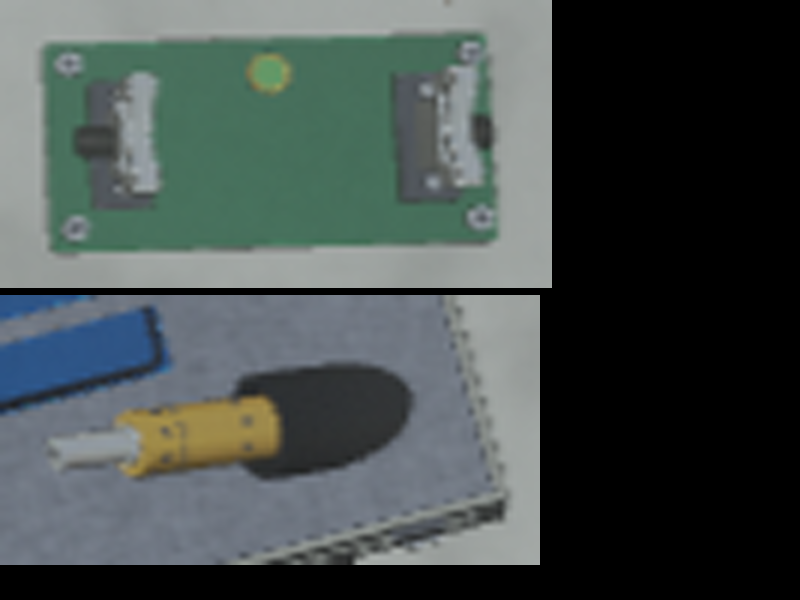

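The crop shows the journal tip at full-frame pixel (193.5,161), brass at (205–232,158), and the Vs near the plate ends with their tops offset by parallax.

```bash
cat > m2.py <<'E'
from h import *
A,B=cam('scene'),cam('top')
p,r=tri([A,B],[(238.6,160.7),(218.6,157.7)]);print('brass mid',p.round(1),r)
def pl(c,u,v):
    a=ray(c,np.array(u)-10*np.array(v))[1];b=ray(c,np.array(u)+10*np.array(v))[1];return np.cross(a,b)
dr=np.cross(pl(A,(238.6,160.7),(.741,.672)),pl(B,(218.6,157.7),(-.99,.139)));dr/=np.linalg.norm(dr)
if dr[2]<0: dr=-dr
print('dir',dr.round(3),'elev',np.degrees(np.arcsin(dr[2])),'yaw',np.degrees(np.arctan2(dr[1],dr[0])))
for t in(-32.5,0,32.5,67.5):print(t,(p+t*dr).round(1),proj(A,p+t*dr).round(1),proj(B,p+t*dr).round(1))
# case edge in top image: near front-bottom rim line and right rim
# case rim corners (800x600 px): front-left (288,299), front-right(419,266), back-right(388,157)
for u in((288,299),(419,266),(388,157),(258,187)):print(onz(B,np.array(u)*.64,58).round(1))
# V tops
for u in((137,132),(462,128)):print('V',onz(B,(318+u[0]/6,180+u[1]/6),90).round(1))
for u in((270,72),):print('level',onz(B,(318+u[0]/6,180+u[1]/6),20).round(1))
E
python3 m2.py; python3 -c "
from h import *
m=camera_model('wrist');print(np.round(m['mount'],2),m['fx'],m['cx'])"
```

```text
brass mid [617.1  87.1  93.2] [1.3, 1.3]
dir [-0.222  0.802  0.555] elev 33.71782335208971 yaw 105.46145178538245
-32.5 [624.4  61.   75.1] [248.1 168.9] [229.1 156.5]
0 [617.1  87.1  93.2] [239.1 160.7] [218.2 158.1]
32.5 [609.9 113.1 111.2] [230.  152.4] [207.1 159.6]
67.5 [602.2 141.2 130.6] [220.2 143.5] [194.6 161.4]
[536.4 175.4  58. ]
[592.4 -38.8  58. ]
[775.8  13.8  58. ]
[723.3 229.6  58. ]
V [ 509.1 -219.2   90. ]
V [ 511.7 -353.7   90. ]
level [ 541.8 -289.3   20. ]
[[  -0.     -0.96   -0.28   78.9 ]
 [   1.     -0.      0.     -0.42]
 [  -0.     -0.28    0.96 -170.45]
 [   0.      0.      0.      1.  ]] 304.5424986684541 252.93004808860496
```

```bash
cat > go.py <<'E'
from h import *
def Rt(elev,yaw):
    e,y=np.radians([elev,yaw]);x=np.array([np.cos(e)*np.cos(y),np.cos(e)*np.sin(y),np.sin(e)])
    z=np.array([np.sin(e)*np.cos(y),np.sin(e)*np.sin(y),-np.cos(e)]);return np.c_[x,np.cross(z,x),z]
def rows(pos,R,hand,n,start=None):
    """n equal world steps from start (p,R; default measured) to pos,R, printed as tool-frame rows; returns end"""
    s=state()
    p0,R0=start or (np.array(s['ee_pos']),Ro.from_euler('xyz',s['ee_rot'],degrees=True).as_matrix())
    w=Ro.from_matrix(R0.T@R).as_rotvec(degrees=True)/n;dp=(np.array(pos)-p0)/n;L=[]
    for i in range(n):
        Ri=R0@Ro.from_rotvec(w*i,degrees=True).as_matrix();L.append(' '.join(f'{v:.1f}' for v in [*(Ri.T@dp),*w])+f' {hand}')
    for i in range(0,n,5):print('; '.join(L[i:i+5]))
    return np.array(pos,float),R
E
python3 - <<'E'
from go import *
R=Rt(34.5,105)
g=np.array([617.1,87.1,93.2])+5.5*R[:,0]; tcp=g+19*R[:,2]
print(tcp,R.round(3))
pre=tcp-110*R[:,2]
e=rows([400,250,290],Rt(0,130),91,10)
e=rows(pre,R,91,10,e)
E
```

```text
[613.14151475 101.87326807  80.65683672] [[-0.213  0.966 -0.147]
 [ 0.796  0.259  0.547]
 [ 0.566  0.    -0.824]]
-31.7 -22.6 -7.6 -0.0 0.0 3.4 91; -33.0 -20.6 -7.6 -0.0 0.0 3.4 91; -34.2 -18.6 -7.6 -0.0 0.0 3.4 91; -35.2 -16.5 -7.7 -0.0 0.0 3.4 91; -36.2 -14.4 -7.7 -0.0 0.0 3.4 91
-36.9 -12.2 -7.7 -0.0 0.0 3.4 91; -37.6 -10.0 -7.7 -0.0 0.0 3.4 91; -38.1 -7.7 -7.7 -0.0 0.0 3.4 91; -38.5 -5.4 -7.7 -0.0 0.0 3.4 91; -38.8 -3.1 -7.7 -0.0 0.0 3.4 91
-30.7 4.2 11.9 -0.8 3.4 2.4 91; -31.1 5.3 10.1 -0.8 3.4 2.4 91; -31.4 6.5 8.3 -0.8 3.4 2.4 91; -31.6 7.8 6.5 -0.8 3.4 2.4 91; -31.6 9.0 4.8 -0.8 3.4 2.4 91
-31.4 10.3 3.1 -0.8 3.4 2.4 91; -31.0 11.6 1.3 -0.8 3.4 2.4 91; -30.6 12.9 -0.3 -0.8 3.4 2.4 91; -29.9 14.2 -1.9 -0.8 3.4 2.4 91; -29.1 15.5 -3.5 -0.8 3.4 2.4 91
```

arm_command(
  deltas="-32 -22.5 -7.5 0 0 3.4 91; -33 -20.5 -7.5 0 0 3.4 91; -34 -18.5 -7.5 0 0 3.4 91; -35 -16.5 -7.5 0 0 3.4 91; -36 -14.5 -7.5 0 0 3.4 91",
)

```text
time_s: 0.78
ee_pos: [278.6, 401.2, 251.5]
ee_rot: [-180.0, 0.0, 147.2]
force: [-0.0, -0.1, 0.8]
gripper_width: 90.9
```

arm_command(
  deltas="-37 -12 -7.5 0 0 3.4 91; -37.5 -10 -7.5 0 0 3.4 91; -38 -7.5 -7.5 0 0 3.4 91; -38.5 -5.5 -7.5 0 0 3.4 91; -39 -3 -7.5 0 0 3.4 91",
)

```text
time_s: 1.4
ee_pos: [401.3, 250.4, 289.0]
ee_rot: [-180.0, -0.0, 130.1]
force: [0.1, 0.3, -0.8]
gripper_width: 91.1
```

arm_command(
  deltas="-30.5 4 12 -0.8 3.4 2.4 91; -31 5.5 10 -0.8 3.4 2.4 91; -31.5 6.5 8.5 -0.8 3.4 2.4 91; -31.5 8 6.5 -0.8 3.4 2.4 91; -31.5 9 5 -0.8 3.4 2.4 91",
)

```text
time_s: 2.02
ee_pos: [516.5, 147.6, 228.8]
ee_rot: [177.7, -17.4, 118.4]
force: [0.0, 0.4, -1.0]
gripper_width: 91.3
```

arm_command(
  deltas="-31.5 10.5 3 -0.8 3.4 2.4 91; -31 11.5 1.5 -0.8 3.4 2.4 91; -30.5 13 0 -0.8 3.4 2.4 91; -30 14 -2 -0.8 3.4 2.4 91; -29 15.5 -3.5 -0.8 3.4 2.4 91",
)

```text
time_s: 2.65
ee_pos: [632.0, 44.6, 169.1]
ee_rot: [179.5, -34.8, 105.6]
force: [-0.4, 0.0, -0.2]
gripper_width: 91.2
```

arm_command(
  deltas="0 0 0 0 0 0 91; 0 0 0 0 0 0 91",
)

```text
time_s: 2.9
ee_pos: [630.9, 45.7, 169.8]
ee_rot: [179.4, -34.7, 105.7]
force: [0.5, 0.7, 0.3]
gripper_width: 91.2
```

```bash
python3 - <<'E'
from go import *
s=state();w=grab_frame('wrist');np.savez('f1.npz',w=w,p=s['ee_pos'],r=s['ee_rot'])
save(cv2.resize(w,(800,600)),'w1')
R=Ro.from_euler('xyz',s['ee_rot'],degrees=True).as_matrix()
print(s['time_s'],s['ee_pos'],R.round(3),s['force'])
c=cam('wrist',s);p=np.array([617.1,87.1,93.2]);d=Rt(34.5,105)[:,0]
for t in(-32.5,0,32.5,67.5):print(t,proj(c,p+t*d)*800/512)
E
```

```text
2.9 [630.94521863  45.71005826 169.7879135 ] [[-0.222  0.964 -0.144]
 [ 0.792  0.265  0.551]
 [ 0.569  0.008 -0.822]] [0.45999678 0.6922684  0.27083842]
-32.5 [389.69010977 370.77464844]
0 [390.06035142 318.48692279]
32.5 [390.45569032 262.65481447]
67.5 [390.91254517 198.13505847]
```

View pics/w1.png

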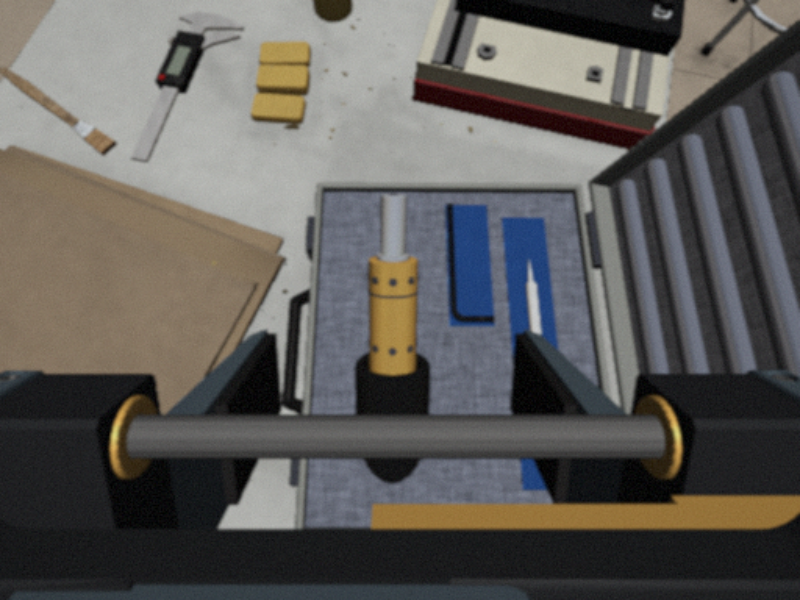

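The wrist view shows brass from (393,373) at the mouth to (393,258) at the shoulder, with the tip at (393,194). Predictions agree to about 5 px, or about 1 mm sideways. Descending next.

```bash
python3 - <<'E'
from go import *
R=Rt(34.5,105)
tcp=np.array([613.1,101.9,80.7])+1*R[:,1]
rows(tcp,R,91,5)
E
```

```text
-0.6 -0.4 21.4 0.0 -0.0 0.1 91; -0.6 -0.4 21.4 0.0 -0.0 0.1 91; -0.6 -0.4 21.4 0.0 -0.0 0.1 91; -0.5 -0.4 21.4 0.0 -0.0 0.1 91; -0.5 -0.4 21.4 0.0 -0.0 0.1 91
```

arm_command(
  deltas="-0.6 -0.4 21.5 0 0 0.1 91; -0.6 -0.4 21.5 0 0 0.1 91; -0.6 -0.4 21.5 0 0 0.1 91; -0.5 -0.4 21.5 0 0 0.1 91; -0.5 -0.4 21 0 0 0.1 91",
)

```text
time_s: 3.58
ee_pos: [614.1, 103.2, 81.1]
ee_rot: [179.6, -34.6, 105.3]
force: [-0.4, 0.4, 0.4]
gripper_width: 90.9
```

arm_command(
  deltas="0 0 0 0 0 0 40; 0 0 0 0 0 0 33; 0 0 0 0 0 0 20; 0 0 0 0 0 0 20; 0 0 0 0 0 0 20",
  force=10,
)

```text
time_s: 4.2
ee_pos: [614.8, 101.3, 80.5]
ee_rot: [179.7, -34.7, 105.1]
force: [0.7, 0.0, -0.1]
gripper_width: 43.5
```

arm_command(
  deltas="0 0 0 0 0 0 20; 0 0 0 0 0 0 20; 0 0 0 0 0 0 20",
  force=10,
)

```text
time_s: 4.58
ee_pos: [614.6, 101.5, 80.2]
ee_rot: [179.8, -34.7, 105.1]
force: [-0.1, -0.5, 0.8]
gripper_width: 27.8
```

```bash
python3 - <<'E'
from go import *
s=state();w=grab_frame('wrist')
save(cv2.resize(w,(800,600)),'w2')
R=Ro.from_euler('xyz',s['ee_rot'],degrees=True).as_matrix()
print(s['time_s'],s['ee_pos'],R.round(3),'tool force',R.T@s['force'],s['torque'],s['gripper_width'])
E
```

```text
4.575 [614.6458632  101.46694547  80.190668  ] [[-0.214  0.966 -0.144]
 [ 0.794  0.258  0.55 ]
 [ 0.569  0.004 -0.823]] tool force [ 0.04933342 -0.24557783 -0.89303037] [-0.46598498 -0.04757129  0.0140457 ] 27.843713746849097
```

View pics/w2.png

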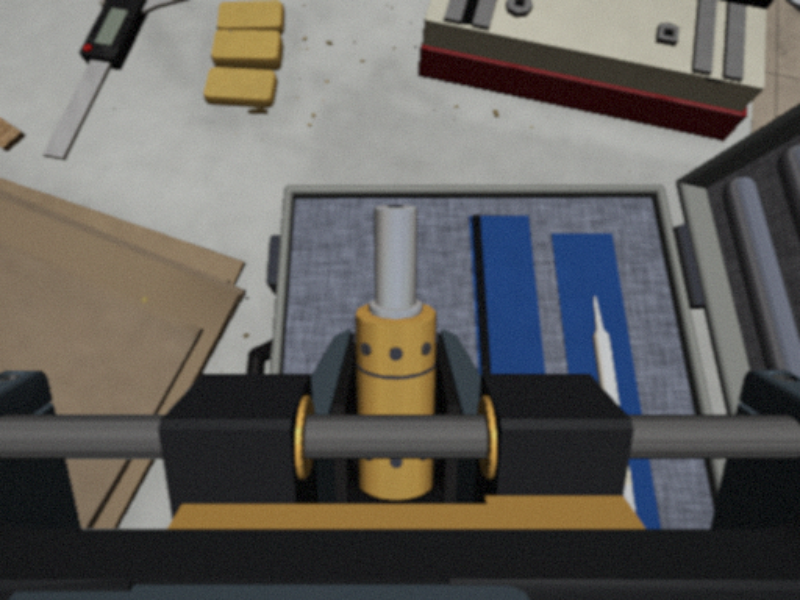

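Squarely gripped at 27.8 mm: brass between the pads at (395,400), journal straight up at (395,210). Now firming up and easing out.

arm_command(
  deltas="0 0 0 0 0 0 15; 0 0 0 0 0 0 15; 2 0 0 2 0 0 15; 2 0 0 -2 0 0 15; 2 0 0 -2 0 0 15",
  force=50,
)

```text
time_s: 5.25
ee_pos: [614.7, 102.3, 80.4]
ee_rot: [177.7, -34.1, 105.1]
force: [4.2, -11.9, -11.7]
gripper_width: 27.4
```

arm_command(
  deltas="2 0 0 2 0 0 15; 2 0 0 2 0 0 15; 2 0 0 -2 0 0 15; 2 0 0 -2 0 0 15; 2 0 0 2 0 0 15",
  force=50,
)

```text
time_s: 5.88
ee_pos: [612.5, 108.6, 85.1]
ee_rot: [179.8, -33.9, 104.9]
force: [4.4, -13.1, -14.3]
gripper_width: 27.0
```

```bash
python3 - <<'E'
from go import *
s=state();w=grab_frame('wrist')
save(w,'w3')
R=Ro.from_euler('xyz',s['ee_rot'],degrees=True).as_matrix()
print(s['time_s'],s['ee_pos'],'tool force',(R.T@s['force']).round(1),s['torque'].round(2),s['gripper_width'], (R.T@(np.array(s['ee_pos'])-[614.6,101.5,80.2])).round(1))
E
```

```text
5.875 [612.50410037 108.60809402  85.09911677] tool force [-19.4   0.9   4.2] [-3.32 -1.05 -0.11] 27.035030344387426 [ 8.9 -0.2  0.1]
```

arm_command(
  deltas="2 0 0 2 0 0 15; 2 0 0 -2 0 0 15; 2 0 0 -2 0 0 15; 2 0 0 2 0 0 15; 2 0 0 2 0 0 15",
  force=55,
)

```text
time_s: 6.55
ee_pos: [610.2, 116.6, 90.5]
ee_rot: [-178.1, -33.9, 105.0]
force: [4.6, -14.0, -13.6]
gripper_width: 27.2
```

```bash
cat > slip.py <<'E'
from go import *
s=state();w=grab_frame('wrist')
def sh(im):
    h=cv2.cvtColor(im,cv2.COLOR_RGB2HSV)[:,240:268].astype(int);m=((h[...,0]>10)&(h[...,0]<30)&(h[...,1]>110)).mean(1)>.6
    r=np.nonzero(m[150:300])[0];return r.min()+150
R=Ro.from_euler('xyz',s['ee_rot'],degrees=True).as_matrix()
print(s['time_s'],s['ee_rot'].round(1),'tool force',(R.T@s['force']).round(1),s['torque'].round(2),s['gripper_width'], (R.T@(np.array(s['ee_pos'])-[614.6,101.5,80.2])).round(1))
print('shoulder row',sh(cv2.resize(cv2.imread('pics/w2.png')[:,:,::-1],(512,384))),sh(w))
E
python3 slip.py
```

```text
6.55 [-178.1  -33.9  105. ] tool force [-19.8   0.9   3.1] [-3.6  -1.    0.06] 27.204018267406564 [18.7 -0.3  0.3]
shoulder row 204 205
```

No slip and a steady pull of about 20 N, so I'm continuing.

arm_command(
  deltas="2 0 0 -2 0 0 15; 2 0 0 -2 0 0 15; 2 0 0 2 0 0 15; 2 0 0 2 0 0 15; 2 0 0 -2 0 0 15",
)

```text
time_s: 7.22
ee_pos: [608.4, 124.7, 95.6]
ee_rot: [179.9, -33.9, 105.0]
force: [3.6, -14.6, -12.9]
gripper_width: 27.2
```

arm_command(
  deltas="2 0 0 -2 0 0 15; 2 0 0 2 0 0 15; 2 0 0 2 0 0 15; 2 0 0 -2 0 0 15; 2 0 0 -2 0 0 15",
)

```text
time_s: 7.85
ee_pos: [604.1, 138.4, 106.0]
ee_rot: [177.7, -34.7, 105.0]
force: [-0.7, 0.6, -4.2]
gripper_width: 27.3
```

```bash
python3 slip.py
```

```text
7.85 [177.7 -34.7 105. ] tool force [-1.8 -0.7  3.8] [-0.73 -0.11  0.01] 27.348958791768055 [46.2 -0.6  0.6]
shoulder row 204 204
```

arm_command(
  deltas="4 0 0 2 0 0 15; 6 0 0 0 0 0 15; 7 0 0 0 0 0 15; 7 0 0 0 0 0 15; 7 0 0 0 0 0 15",
)

```text
time_s: 8.52
ee_pos: [597.9, 163.1, 124.4]
ee_rot: [179.7, -34.7, 105.1]
force: [0.1, -0.6, -3.1]
gripper_width: 26.8
```

arm_command(
  deltas="10 0 0 0 0 0 15; 15 0 0 0 0 0 15; 20 0 0 0 0 0 15; 20 0 0 0 0 0 15; 0 0 0 0 0 0 15",
)

```text
time_s: 9.15
ee_pos: [584.1, 215.9, 162.6]
ee_rot: [179.6, -34.6, 105.3]
force: [0.2, -1.3, -3.2]
gripper_width: 27.4
```

```bash
python3 slip.py; python3 - <<'E'
from go import *
s=state();
# waypoint: level, above stand; tool pointing down; rotor yaw 91.1
seat=np.array([510.4,-287,0])
e=rows([520,50,270],Rt(15,96),15,5)
e=rows(seat+[0,0,230],Rt(0,91.1),15,8,e)
E
```

```text
9.15 [179.6 -34.6 105.3] tool force [-2.9 -0.2  1.9] [-0.73 -0.1   0.02] 27.44106164984136 [144.2   0.8  -0.5]
shoulder row 204 204
-11.1 -20.8 -34.1 -0.7 -3.9 1.7 15; -14.0 -20.0 -33.5 -0.7 -3.9 1.7 15; -16.9 -19.2 -32.7 -0.7 -3.9 1.7 15; -19.6 -18.3 -31.7 -0.7 -3.9 1.7 15; -22.3 -17.3 -30.5 -0.7 -3.9 1.7 15
-41.6 -5.6 -6.0 -0.1 -1.9 0.6 15; -41.9 -5.1 -4.6 -0.1 -1.9 0.6 15; -42.1 -4.7 -3.3 -0.1 -1.9 0.6 15; -42.2 -4.2 -1.9 -0.1 -1.9 0.6 15; -42.3 -3.8 -0.5 -0.1 -1.9 0.6 15
-42.3 -3.3 0.9 -0.1 -1.9 0.6 15; -42.3 -2.9 2.2 -0.1 -1.9 0.6 15; -42.2 -2.5 3.6 -0.1 -1.9 0.6 15
```

arm_command(
  deltas="-11 -21 -34 -0.7 -3.9 1.7 15; -14 -20 -33.5 -0.7 -3.9 1.7 15; -17 -19 -32.5 -0.7 -3.9 1.7 15; -19.5 -18.5 -31.5 -0.7 -3.9 1.7 15; -22.5 -17.5 -30.5 -0.7 -3.9 1.7 15",
)

```text
time_s: 9.82
ee_pos: [518.7, 48.1, 269.2]
ee_rot: [-179.7, -15.0, 95.6]
force: [-0.0, -0.1, -2.8]
gripper_width: 26.9
```

arm_command(
  deltas="-41.5 -5.5 -6 0 -1.9 0.6 15; -42 -5 -4.5 0 -1.9 0.6 15; -42 -4.5 -3.5 0 -1.9 0.6 15; -42 -4 -2 0 -1.9 0.6 15; -42 -4 -0.5 0 -1.9 0.6 15",
)

```text
time_s: 10.45
ee_pos: [512.7, -162.0, 243.5]
ee_rot: [-179.2, -5.6, 92.7]
force: [0.4, 0.4, -3.9]
gripper_width: 26.6
```

arm_command(
  deltas="-42 -3 1 0 -1.9 0.6 15; -42 -3 2 0 -1.9 0.6 15; -42 -2.5 3.5 0 -1.9 0.6 15; 0 0 0 0 0 0 15; 0 0 0 0 0 0 15",
)

```text
time_s: 11.08
ee_pos: [509.0, -285.7, 229.1]
ee_rot: [-179.1, -0.0, 91.0]
force: [0.2, -0.0, -3.8]
gripper_width: 27.0
```

```bash
python3 slip.py; python3 - <<'E'
from go import *
s=state();w=grab_frame('wrist');a=grab_frame('scene');b=grab_frame('top')
np.savez('f2.npz',w=w,a=a,b=b,p=s['ee_pos'],r=s['ee_rot']);print(s['ee_pos'],s['ee_rot'],s['force'])
save(cv2.resize(w,(800,600)),'w4')
E
```

```text
11.075 [-179.1   -0.    91. ] tool force [-0.   0.3  3.8] [-0.03  0.02  0.  ] 27.01906310357892 [-385.3 -114.5 -147.1]
shoulder row 204 205
[ 509.24614787 -285.43219941  229.29898411] [-1.79147364e+02  3.22547625e-02  9.10382798e+01] [ 1.03622227 -0.8597378  -3.86229471]
```

View pics/w4.png

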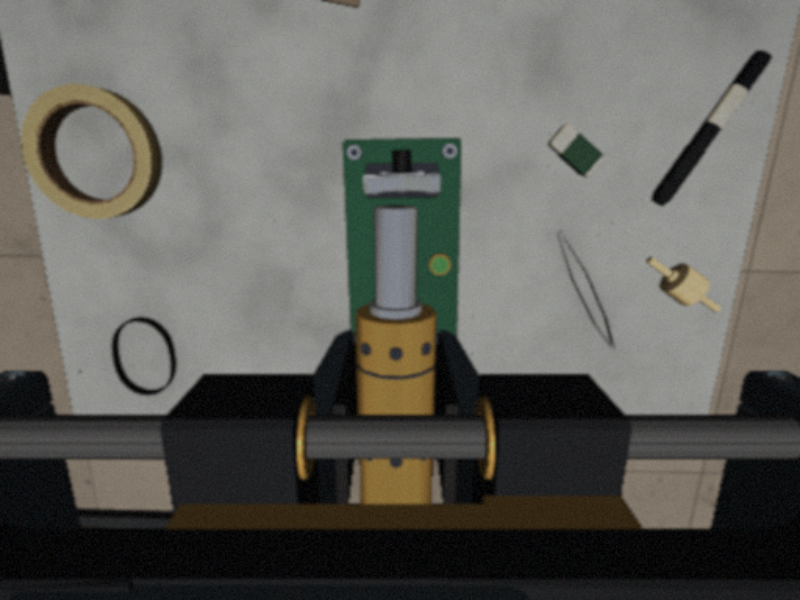

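The +y V's top is centred at (402,182) with the plate's end edge at (343–461,139). The rotor tip is at (395,208) and the shoulder at (396,308), so the rotor is level and parallel.

```bash
python3 - <<'E'
from go import *
f=np.load('f2.npz');st=dict(ee_pos=f['p'],ee_rot=f['r']);c=cam('wrist',st);k=.64
R=Ro.from_euler('xyz',f['r'],degrees=True).as_matrix()
for n,u,z in(('Vtop front L',(365,193),92),('V R',(440,190),92),('Vmid back',(402,172),92),('V mid',(402,182),92),('plate L',(343,139),17),('plate R',(461,139),17),('level',(440,265),20)):
    print(n,onz(c,np.array(u)*k,z).round(1))
for n,u in(('tip',(395,207)),('shoulder top',(396,303))):
    zz=f['p'][2]+19+7 if n=='tip' else f['p'][2]+19+14
    q=onz(c,np.array(u)*k,zz);print(n,q.round(1),'tool',(R.T@(q-f['p'])).round(1))
for u in((375,213),(414,213),(375,295),(414,295),(357,320),(435,320)):
    q=onz(c,np.array(u)*k,f['p'][2]+19);print(u,(R.T@(q-f['p'])).round(1))
# scene camera: V tops blurred; crop
A=cam('scene');d=np.load('f0.npz')['a']
z=cv2.resize(d[225:315,280:390],(770,600),interpolation=cv2.INTER_CUBIC)
save(z,'vs')
for p in([510,-287,17],[510,-220,92],[510,-354,92]):u=proj(A,p);print(p,u,((u-[280,225])*[7,6.667]).round(0))
E
```

```text
Vtop front L [ 487.  -226.4   92. ]
V R [ 534.3 -223.7   92. ]
Vmid back [ 510.1 -213.1   92. ]
V mid [ 510.3 -219.2   92. ]
plate L [ 464.5 -191.1   17. ]
plate R [ 554.5 -189.6   17. ]
level [ 542.6 -287.1   20. ]
tip [ 508.3 -220.   255.3] tool [ 65.5  -0.2 -26. ]
shoulder top [ 509.2 -247.8  262.3] tool [ 37.6   0.1 -33. ]
(375, 213) [ 63.   -6.5 -18.9]
(414, 213) [ 63.    5.8 -19.1]
(375, 295) [ 36.2  -6.8 -18.9]
(414, 295) [ 36.2   6.1 -19.1]
(357, 320) [ 27.4 -13.  -18.8]
(435, 320) [ 27.5  13.2 -19.2]
[510, -287, 17] [331.52124423 273.51818142] [361. 323.]
[510, -220, 92] [309.58046791 234.17799629] [207.  61.]
[510, -354, 92] [363.88708814 264.66460555] [587. 264.]
```

View pics/vs.png

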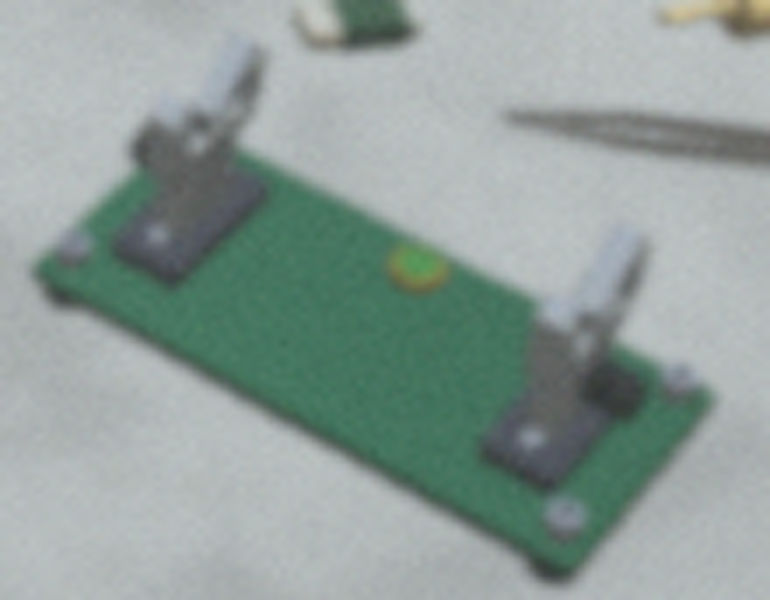

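```bash
python3 - <<'E'
from go import *
A,B=cam('scene'),cam('top')
for s,t in(((207,73),(137,132)),((594,270),(462,128))):
    p,r=tri([A,B],[(280+s[0]/7,225+s[1]/6.667),(318+t[0]/6,180+t[1]/6)]);print('V',p.round(1),r)
rows([510.4,-266.5,80],Rt(0,91.0),15,10)
E
```

```text
V [ 509.7 -220.1   87. ] [0.5, 0.5]
V [ 512.3 -354.8   88.3] [0.7, 0.7]
1.9 0.3 15.0 -0.1 0.0 0.0 15; 1.9 0.3 15.0 -0.1 0.0 0.0 15; 1.9 0.3 15.0 -0.1 0.0 0.0 15; 1.9 0.3 15.0 -0.1 0.0 0.0 15; 1.9 0.2 15.0 -0.1 0.0 0.0 15
1.9 0.2 15.0 -0.1 0.0 0.0 15; 1.9 0.2 15.0 -0.1 0.0 0.0 15; 1.9 0.2 15.0 -0.1 0.0 0.0 15; 1.9 0.2 15.0 -0.1 0.0 0.0 15; 1.9 0.1 15.0 -0.1 0.0 0.0 15
```

arm_command(
  deltas="1.9 0.3 15 0 0 0 15; 1.9 0.3 15 0 0 0 15; 1.9 0.3 15 0 0 0 15; 1.9 0.2 15 0 0 0 15; 1.9 0.2 15 0 0 0 15",
)

```text
time_s: 11.9
ee_pos: [509.4, -276.7, 153.3]
ee_rot: [-179.2, 0.1, 91.0]
force: [0.0, 0.4, -3.8]
gripper_width: 27.2
```

arm_command(
  deltas="1.9 0.2 15 0 0 0 15; 1.9 0.2 15 0 0 0 15; 1.9 0.2 15 0 0 0 15; 1.9 0.2 15 0 0 0 15; 1.9 0.2 15 0 0 0 15",
)

```text
time_s: 12.52
ee_pos: [509.3, -267.4, 78.6]
ee_rot: [-179.2, 0.1, 91.0]
force: [-0.2, -0.4, -3.1]
gripper_width: 27.0
```

arm_command(
  deltas="0 0 0 0 0 0 15; 0 0 0 0 0 0 15",
)

```text
time_s: 12.78
ee_pos: [509.7, -267.8, 79.8]
ee_rot: [-179.2, 0.2, 91.0]
force: [0.9, 0.1, -3.4]
gripper_width: 27.3
```

```bash
python3 - <<'E'
from go import *
s=state();w=grab_frame('wrist');a=grab_frame('scene')
np.savez('f3.npz',w=w,a=a,p=s['ee_pos'],r=s['ee_rot']);print(s['time_s'],s['ee_pos'],s['ee_rot'],s['force'])
o=np.zeros((600,800,3),np.uint8);o[:300,:400]=cv2.resize(w,(400,300));o[:600,400:]=cv2.resize(a[215:325,285:385],(400,600)) if 0 else cv2.resize(a[210:320,290:380],(400,600))
o[300:,:400]=cv2.resize(w[70:220,155:355],(400,300));save(o,'c3')
E
```

```text
12.775 [ 509.68527657 -267.77699316   79.82278822] [-1.79224659e+02  1.51833654e-01  9.10445957e+01] [ 0.89360747  0.10137203 -3.43218813]
```

View pics/c3.png

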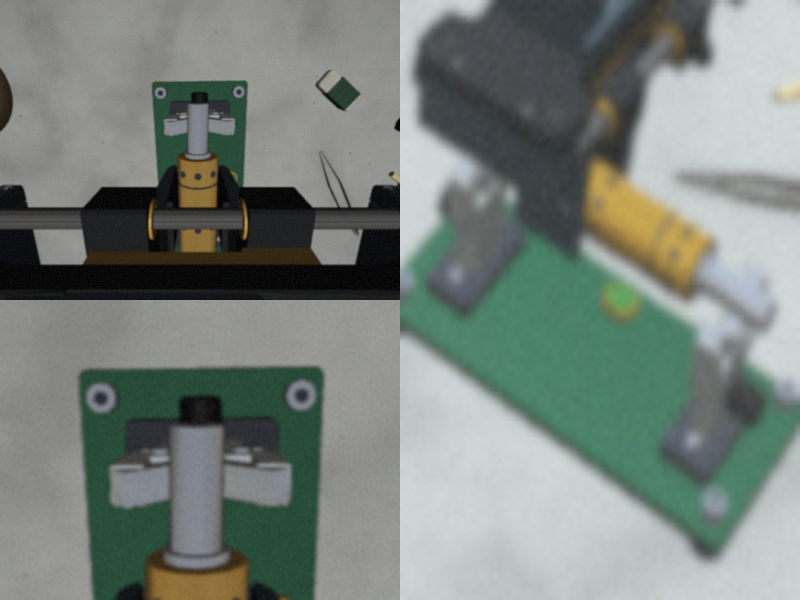

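```bash
python3 - <<'E'
from go import *
f=np.load('f3.npz');c=cam('wrist',dict(ee_pos=f['p'],ee_rot=f['r']))
full=lambda u:(155+u[0]/2,70+(u[1]-300)/2)
ax=f['p'][2]+19
print('tip',onz(c,full((196,424)),ax+7).round(1),'shoulder',onz(c,full((196,552)),ax+14).round(1))
for u in((115,462),(285,462),(115,503),(290,503),(145,448),(255,448),(150,452)):print(u,onz(c,full(u),92).round(1))
E
```

```text
tip [ 508.8 -202.   105.8] shoulder [ 509.4 -231.1  112.8]
(115, 462) [ 487.7 -213.4   92. ]
(285, 462) [ 531.9 -212.6   92. ]
(115, 503) [ 487.5 -224.4   92. ]
(290, 503) [ 533.9 -223.4   92. ]
(145, 448) [ 495.5 -209.6   92. ]
(255, 448) [ 524.  -209.1   92. ]
(150, 452) [ 496.8 -210.7   92. ]
```

The journal is centred in the V to about 1.3 mm, and the brass middle is at y≈-285, against -286.5 wanted. I'll nudge and lower slowly.

arm_command(
  deltas="-0.3 0.6 3 0 0 0 15; -0.3 0.6 3 0 0 0 15; 0 0 3 0 0 0 15; 0 0 2 0 0 0 15; 0 0 1 0 0 0 15",
)

```text
time_s: 13.5
ee_pos: [510.7, -268.3, 67.7]
ee_rot: [-179.2, 0.2, 91.1]
force: [0.7, -0.0, -1.2]
gripper_width: 26.9
```

arm_command(
  deltas="0 0 1 0 0 0 15; 0 0 0 0 0 0 15; 0 0 1 0 0 0 15; 0 0 0 0 0 0 15",
)

```text
time_s: 14.0
ee_pos: [511.0, -268.5, 66.9]
ee_rot: [-179.3, 0.2, 91.1]
force: [-0.3, 1.2, 5.9]
gripper_width: 26.9
```

arm_command(
  deltas="0 0 1 0 0 0 15; 0 0 0 0 0 0 15; 0 0 1 0 0 0 15; 0 0 0 0 0 0 15",
)

```text
time_s: 14.5
ee_pos: [511.2, -268.5, 66.6]
ee_rot: [-179.4, 0.2, 91.1]
force: [-2.0, 3.1, 14.9]
gripper_width: 26.9
```

arm_command(
  deltas="0 0 -1.5 0 0 0 15; 0 0 0 0 0 0 15",
)

```text
time_s: 14.75
ee_pos: [511.2, -268.5, 66.7]
ee_rot: [-179.3, 0.2, 91.1]
force: [0.1, 1.6, 8.7]
gripper_width: 27.2
```

```bash
python3 - <<'E'
from go import *
s=state();w=grab_frame('wrist');a=grab_frame('scene')
np.savez('f4.npz',w=w,a=a,p=s['ee_pos'],r=s['ee_rot']);print(s['time_s'],s['ee_pos'],s['ee_rot'],s['force'],s['torque'])
o=np.zeros((600,800,3),np.uint8);o[:,400:]=cv2.resize(a[215:315,295:385],(400,600),interpolation=cv2.INTER_CUBIC)
o[:,:400]=cv2.resize(w[70:220,205:305],(400,600));save(o,'c4')
E
```

```text
14.75 [ 511.21858204 -268.51217193   66.67679623] [-179.32891797    0.20843263   91.09545953] [0.14219247 1.55339135 8.71721485] [0.0660512  0.07580917 0.38678652]
```

View pics/c4.png

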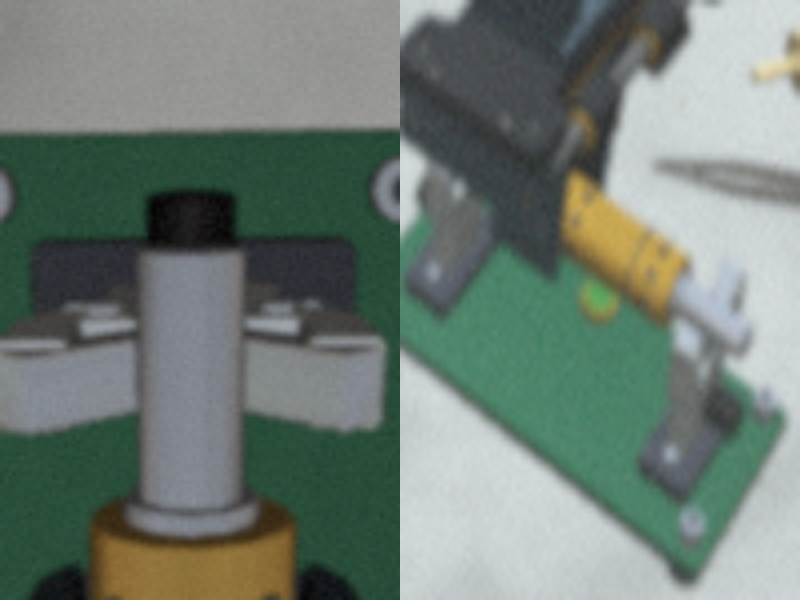

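Both journals are down between the V prongs. The vertical load has almost no moment about the TCP, so both ends are carrying it. I'll ease off the preload and open gently.

arm_command(
  deltas="0 0 -0.8 0 0 0 15; 0 0 0 0 0 0 15; 0 0 0 0 0 0 15",
  force=15,
)

```text
time_s: 15.22
ee_pos: [511.1, -268.5, 66.4]
ee_rot: [-179.3, 0.2, 91.0]
force: [2.1, -0.1, 5.4]
gripper_width: 27.5
```

arm_command(
  deltas="0 0 0 0 0 0 27; 0 0 0 0 0 0 28; 0 0 0 0 0 0 30; 0 0 0 0 0 0 33; 0 0 0 0 0 0 38",
)

```text
time_s: 15.85
ee_pos: [509.4, -267.8, 65.1]
ee_rot: [-179.1, 0.1, 91.0]
force: [-0.2, -0.6, 0.1]
gripper_width: 37.6
```

arm_command(
  deltas="0 0 0 0 0 0 50; 0 0 0 0 0 0 60; 0 0 0 0 0 0 70; 0 0 0 0 0 0 70; 0 0 0 0 0 0 70",
)

```text
time_s: 16.48
ee_pos: [510.3, -268.2, 65.8]
ee_rot: [-179.2, 0.1, 91.0]
force: [-0.0, 0.2, 0.9]
gripper_width: 69.8
```

```bash
python3 - <<'E'
from go import *
s=state();w=grab_frame('wrist');a=grab_frame('scene')
np.savez('f5.npz',w=w,a=a,p=s['ee_pos'],r=s['ee_rot']);print(s['time_s'],s['ee_pos'],s['ee_rot'],s['force'],s['gripper_width'])
f=np.load('f4.npz')
def sh(im):
    h=cv2.cvtColor(im,cv2.COLOR_RGB2HSV)[:,235:270].astype(int);m=((h[...,0]>10)&(h[...,0]<30)&(h[...,1]>110))
    r=np.nonzero(m[150:240].mean(1)>.6)[0];return r.min()+150
print(sh(f['w']),sh(w))
E
```

```text
16.475 [ 510.2823393  -268.15483469   65.83673166] [-1.79180533e+02  1.25186771e-01  9.10438645e+01] [-0.00955114  0.2128087   0.91696233] 69.80556065276664
205 206
```

Released with no visible movement. Lifting straight up, well clear, and taking a look.

arm_command(
  deltas="0 0 -10 0 0 0 75; 0 0 -20 0 0 0 75; 0 0 -30 0 0 0 75; 0 0 -40 0 0 0 75; 0 0 -40 0 0 0 75",
)

```text
time_s: 17.2
ee_pos: [512.2, -267.8, 207.8]
ee_rot: [-179.2, 0.1, 91.0]
force: [0.5, 0.5, -0.3]
gripper_width: 75.2
```

arm_command(
  deltas="-40 0 -30 0 0 0 75; -50 0 -20 0 0 0 75; -50 0 0 0 0 0 75; 0 0 0 0 0 0 75; 0 0 0 0 0 0 75",
)

```text
time_s: 17.82
ee_pos: [515.3, -407.2, 256.2]
ee_rot: [-179.2, 0.1, 91.0]
force: [0.1, 1.1, -0.4]
gripper_width: 74.9
```

```bash
python3 - <<'E'
from go import *
s=state();w=grab_frame('wrist');a=grab_frame('scene')
np.savez('f6.npz',w=w,a=a,p=s['ee_pos'],r=s['ee_rot']);print(s['time_s'],s['ee_pos'],s['ee_rot'],s['force'])
c=cam('wrist',s);print(proj(c,[510.4,-286.5,82]))
o=np.zeros((600,800,3),np.uint8);o[:,400:]=cv2.resize(a[215:315,295:385],(400,600),interpolation=cv2.INTER_CUBIC)
u=proj(c,[510.4,-286.5,82]).astype(int);x0=max(0,min(412,u[0]-50));y0=max(0,min(234,u[1]-75))
print(x0,y0);o[:,:400]=cv2.resize(w[y0:y0+150,x0:x0+100],(400,600));save(o,'c6')
E
```

```text
17.825 [ 515.32006666 -407.18888094  256.15175829] [-1.79167993e+02  7.17438968e-02  9.10247607e+01] [ 0.06192313  1.13289211 -0.37649727]
[252.68118706  61.32388734]
202 0
```

View pics/c6.png

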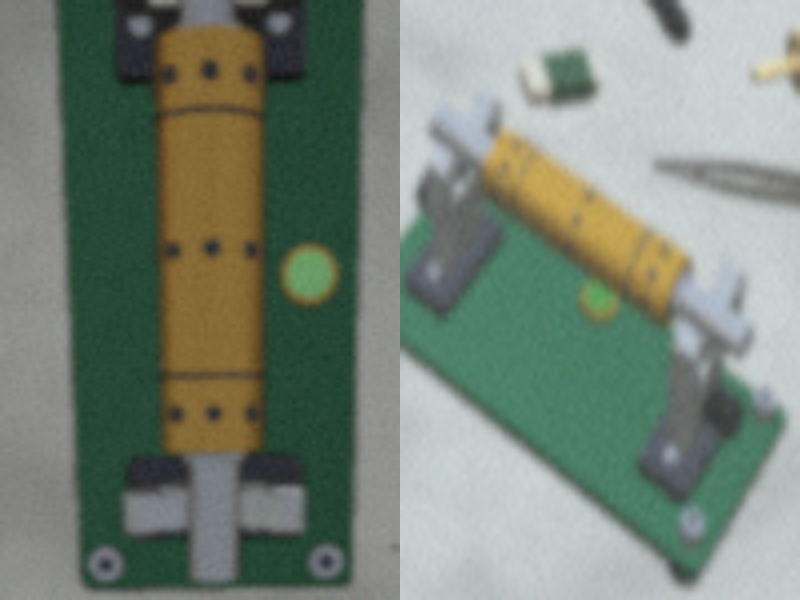

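Both journals lie between the prongs of both Vs. Brass runs from (208,28) to (213,453) in the wrist crop, and the -y V spans rows 487–535. I'll check centring and height numerically.

```bash
python3 - <<'E'
from go import *
f=np.load('f6.npz');st=dict(ee_pos=f['p'],ee_rot=f['r']);W=cam('wrist',st);A=cam('scene')
w=lambda u:(202+u[0]/4,u[1]/4); a=lambda u:(295+(u[0]-400)*90/400,215+u[1]/6)
o=ray(W,w((213,453)))
for n,u,z in(('-y brass top edge',(213,453),96),('+y brass',(209,28),90),('-y tip',(214,582),85),('V-y in',(215,487),92),('V-y out',(215,535),92)):print(n,onz(W,w(u),z).round(1))
def hue(im):
    h=cv2.cvtColor(im,cv2.COLOR_RGB2HSV).astype(int);return ((h[...,0]>12)&(h[...,0]<30)&(h[...,1]>110)&(h[...,2]>50)).astype(np.uint8)
def cen(im,box):
    x0,y0,x1,y1=box;n,l,s,c=cv2.connectedComponentsWithStats(hue(im)[y0:y1,x0:x1]);i=1+np.argmax(s[1:,4]);return c[i]+[x0,y0],s[i]
ca,cw=cen(f['a'],(300,215,365,290)),cen(f['w'],(235,0,275,130));print(ca,cw)
print('brass centre',tri([A,W],[ca[0],cw[0]]))
print('-y tip',tri([A,W],[a((740,340)),w((214,580))]))
E
```

```text
-y brass top edge [ 514.2 -338.7   96. ]
+y brass [ 511.2 -238.2   90. ]
-y tip [ 515.1 -374.    85. ]
V-y in [ 514.9 -347.7   92. ]
V-y out [ 515.1 -360.4   92. ]
(array([335.92183908, 251.5954023 ]), array([ 14,  23,  45,  29, 435], dtype=int32)) (array([254.41100076,  58.8433919 ]), array([   6,    7,   27,  106, 2618], dtype=int32))
brass centre (array([ 512.6678473 , -285.49177594,   81.80958497]), [1.5, 1.5])
-y tip (array([ 514.41351543, -372.5903867 ,   81.24459817]), [1.5, 1.5])
```

The brass is centred to about 1–2 mm and 82 mm high, as a seated shaft should be. Handing in.

```bash
python3 -c "
from workcell import *
print(job_done(),state()['time_s'])"
```

```text
the job is handed in; nothing more can be done
the job is handed in; nothing more can be done
```

The rotor is out of its socket and lying by both journals in the stand's two Vs. I handed the job in just after 17.8 s of robot time, with the gripper empty and clear of everything.

- **Pull:** I gripped the brass about 37 mm from the socket mouth and drew it out along the slope with ±2° twists. The pull read about 20 N and the rotor did not slip in the fingers.
- **Placing:** I levelled it over the stand and lowered it in 1 mm steps until it touched. The upward force peaked at about 15 N. I then eased off, opened slowly and lifted away.
- **Last checks:** From two views, the brass centre is 82 mm above the bench, as it should be when seated. Its middle is within about 2 mm of halfway between the supports, and both journals sit between the V prongs. I never touched the bystanders, but I made no separate check of their positions at the end.
- **Disagreements:** The rotor touched down with the tool about 3.5 mm higher than I had calculated. I took this as the shaft sitting off-centre in the pads, which the measured 82 mm height supports. The camera readings of positions along the shaft differed by 2–4 mm, well inside the 11 mm of clearance at each end.

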